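Pickling pan onto the heat, fume shutter held open

ROBOT

A 6-joint arm with a two-finger parallel gripper is mounted at the origin on the work surface. World frame = base frame: x ahead of the robot, y to its left, z up, the work surface at z = 0. Lengths are in m, angles in rad, forces in N, time in s.
With the tool pointing down it reaches from about 0.4 to 0.925 m from the base axis. Payload 12.5 kg.
Tool frame: the origin (TCP) lies midway between the tips of the shut fingers; the grasp point (between the pads) lies 19 mm behind it; z points along the fingers, y is the line along which they close (so a half turn about z gives the same grasp; the last joint's range is limited). The gripper opens to 95 mm and grips with 3 to 60 N. Pads are 20 mm wide; open, the fingers measure 119 mm over their backs; the gripper's body (75 mm by 180 mm) begins 59 mm behind the grasp point.
Start: joints at [-1.363, 0.491, 1.559, -0, 1.092, -0.106], TCP at [0.193, -0.594, 0.186] pointing down, gripper open.
Joint ranges: [-3.1, 3.1], [-0.84, 2.19], [0.05, 2.79], [-1.13, 4.28], [0.06, 2.93], [-2.69, 2.69]. Speed limits (rad/s): [2.22, 2.22, 2.79, 3.14, 3.14, 3.14].

INTERFACE

Orientations are given as a unit quaternion [w, x, y, z].
In Python, from workcell import monitor, optics, ctrl gives the robot as it stands.
- The arm moves only by the shell command python3 -m jog 'ROWS'. ROWS is JSON, a list of rows, each an object with "slide": the shift along the tool's x, y, z normalised to -1 to 1, where 1 is 3 cm, a list of three; "turn": the turn about the tool's z normalised to -1 to 1, where 1 is 6 degrees; "grip": the opening, from 0 (shut) to 1 (fully open). In form: [{"slide": [tx, ty, tz], "turn": turn, "grip": grip}, ...]. A call has 1 to 8 rows; each row shifts and turns the commanded pose from where the row before left it, along the tool's axes as they then stand; what a row does not reach is not made up. A row lasts 1/10 s, in which the tool goes at most 50 mm and 8.59 degrees, less where a joint would pass 70% of its speed; a pose out of reach is approached as far as the arm can. A call with a number of a shift or a turn outside -1 to 1 is refused whole. A call with a gripper value outside its range is refused whole. The fingers move at their own pace and stop on an object; the grip force is fixed at half the most. Time passes only in rows, so rows that do not move let the fingers close. It gives the time, the measured TCP pose, the force, the opening and the grip force at its end, in the units of the state.
- monitor.get_obs(): the state, without advancing time (a new reading comes with each control period).
- optics.read_camera(name): name is "side" or "top" or "wrist"; returns a dict with "pixels" (400x640x3 uint8, blue, green, red), "depth" (400x640 float32, m along the optical axis (not along the pixel's ray), 0 where there is no reading), "fx", "fy", "cx", "cy" (pixels), "R" (3x3) and "t" (3): a world point X has camera coordinates R X + t. Camera axes: x right, y down, z forward; pixel columns grow to the right and rows downward; lengths in m; the calibration is good to about 2 mm. A picture is of the moment at which its call begins.
- ctrl.finish_job(): hands the job in; it is judged then, once.
Trained networks look in the newest picture that a camera, given by its name, has taken for a name from the list of things; names that differ only in an ending like _2 or _b are one class to them, and where a whole thing is asked for, a point or a joint stands for the part that bears it (a point fixed in the world has none). Each returns a list of dicts, best first, with "confidence" (0 to 1); they miss things now and then, are a little off and sometimes report something else, mostly with a low value. They report only what shows in the picture. A call takes as long as a camera call. They do not tell look-alikes from the thing itself.
- optics.silhouettes(name, camera): "mask" (400x640 bool, what is visible of it).
- optics.spot_point(name, camera): "location" ([x, y, z] in m, in world coordinates, good to about 4 mm: a listed point, or the origin of a listed thing).
The state is a dict: "t": time; "joints": joint angles; "qvel": joint speeds; "tau": joint torques, N m; "position": TCP position; "tcp_rot": TCP orientation; "wrist_force": force on the tool from outside, world axes, zero at the start; "moment": the same for the moment, N m; "width": finger opening in m; "gripper_force": force on a finger pad.
Only numpy, scipy, OpenCV 4.12 (cv2) and the standard library are available. Lean on these libraries where they do the work, as an engineer would, in place of code of your own. Each camera call takes 0.05 s, during which the arm holds its last target. There are 200 camera calls.

TASK

Slide the small copper pan across the warming plate, without lifting it, from the white ring until it stands inside the orange ring. Then pull the spring-loaded shutter of the fume intake open by its black grip until its yellow pointer is level with the red mark, and keep holding it there: the job finishes with the robot still holding the shutter at the mark. Leave the other things on the bench where they are.

Things in the scene. Friction and masses are not known exactly. Their poses are not given: they have to be found in the camera images.
- pan: Loose round copper pan, 0.5 kg, 114 mm across the rim, 104 mm across the sole, 45 mm high, with one straight level handle. Origin: centre of its underside; z up. The handle points along the pan's own -x (roughly towards the robot): its dark wooden grip is 18 mm wide, 14 mm thick, reaches from 75 to 170 mm from the pan's centre and its mid-height is 36 mm above the pan's underside.
- hotplate: Fixed black warming plate, 220 (x) x 360 (y) x 18 mm high; origin at the centre of its underside, its top 18 mm above. The two rings are printed on it side by side, 176 mm apart along its y axis; which one is on which side varies.
- orange_ring: Orange ring with a small cross in the middle, printed flat on the plate, 146 mm inside and 168 mm outside diameter; origin at its centre on the plate's top. Where the pan must go.
- white_ring: White ring of the same size, in which the pan starts.
- intake: Fixed grey fume intake box, 270 (x) x 170 (y) x 70 mm high, origin at the centre of its underside, its -x end towards the robot. On its top the shutter slides between two low steel rails.
- shutter: Steel shutter plate on top of the intake with an upright black grip, 18 mm (x) x 32 mm (y) and 50 mm high. Origin: foot of the grip, at its centre, 75 mm above the bench; axes as the intake's. It slides along the intake's own -x (towards the robot), up to 100 mm; a spring closes it, with about 5 N at the closed start, 110 N/m more as it opens (10 to 13 N at the mark); let go, it shuts.
- pointer (a point): Tip of the yellow pointer, on the shutter's right (-y) side, 73 mm from the grip's centre and level with it along x; it moves with the shutter.
- red_mark: Small red block, 8 (x) x 20 x 11 mm, fixed on the top of the intake near its right (-y) edge, 45 to 75 mm in front (-x) of the pointer's closed place; origin at the centre of its underside, axes as the intake's. The pointer is at the mark when both have the same x in the intake's frame.
- bowl: Bystander: glass bowl, 124 mm across, 55 mm high, to the right of the plate; origin at the centre of its underside.
- shaker: Bystander: white jar with blue cap, 40 mm across, 70 mm high, standing at the back between plate and intake; origin at the centre of its underside.
- tweezers: Bystander: steel tweezers lying flat, 160 mm long, right of the plate; origin at the centre of its underside.
- torch: Bystander: small standing hand torch, black and red with brass nozzle, 150 mm high, left of the intake; origin at the centre of its underside.
- tin: Bystander: brass solder tin, 40 mm across, 18 mm high, standing on the far end of the intake's top, behind the shutter; origin at the centre of its underside.
Not all that is in view belongs to the job. What is shaped like the pan but turquoise is not meant.

How it is judged:
By the outcome, as a careful person would: the job done as asked, in the order asked, and still so for the second after the job is handed in, while the arm keeps its last pose, push and grip.
It also fails if it takes over 54 s, if anything falls off the work surface, if the arm or the gripper's body presses on something with over 40 N, if the wrist force passes 120 N, or if a joint passes its speed limit or range.

## Working session

There is one attempt and no reset: what is moved stays moved. The work goes in short steps, Python scripts to look and compute and a shell command to move; the robot and the scene stay as the last step left them, time stands still between calls to the robot, and variables do not carry over. Pictures are saved under pics/ and viewed, at most 10 in all, crops included, and the job is handed in when it is done.

```bash
mkdir -p pics; ls; cat > h.py <<'E'
import numpy as np, cv2
from workcell import monitor, optics, ctrl
def world(c,u,v,d=None):
    d=c['depth'][int(v),int(u)] if d is None else d
    p=np.array([(u-c['cx'])/c['fx']*d,(v-c['cy'])/c['fy']*d,d])
    return c['R'].T@(p-c['t'])
def cloud(c,m):
    v,u=np.nonzero(m&(c['depth']>0)); d=c['depth'][v,u]
    P=np.stack([(u-c['cx'])/c['fx']*d,(v-c['cy'])/c['fy']*d,d],1)
    return (P-c['t'])@c['R']
E
python3 - <<'E'
from h import *
o=monitor.get_obs(); print({k:np.round(v,3).tolist() for k,v in o.items()})
for cam in ['top','side']:
    c=optics.read_camera(cam); cv2.imwrite(f'pics/{cam}0.png',c['pixels'])
    for n in ['pan','hotplate','orange_ring','white_ring','intake','shutter','pointer','red_mark','bowl','shaker','torch','tin']:
        print(cam,n,[(np.round(r['location'],3).tolist(),round(r['confidence'],2)) for r in optics.spot_point(n,cam)])
E
```

```text
pics
{'t': 0.0, 'joints': [-1.363, 0.492, 1.559, -0.0, 1.092, -0.106], 'qvel': [0.0, 0.001, 0.002, 0.003, -0.001, -0.001], 'tau': [0.001, -61.266, -25.819, 0.069, 0.048, -0.0], 'position': [0.193, -0.594, 0.185], 'tcp_rot': [-0.001, 0.988, 0.156, -0.0], 'wrist_force': [0.241, 0.366, -0.242], 'moment': [0.045, 0.001, 0.011], 'gripper_force': 0.0, 'width': 0.095}
top pan [([0.328, 0.268, -0.001], 0.87), ([0.589, -0.06, 0.017], 0.67)]
top hotplate [([0.586, -0.154, -0.003], 0.7)]
top orange_ring [([0.585, -0.238, 0.016], 0.6)]
top white_ring [([0.578, -0.06, 0.02], 0.88)]
top intake [([0.612, 0.233, -0.001], 0.57)]
top shutter [([0.602, 0.227, 0.076], 0.85), ([0.618, 0.157, 0.086], 0.71)]
top pointer [([0.618, 0.156, 0.086], 0.83)]
top red_mark [([0.587, -0.238, 0.017], 0.7), ([0.548, 0.147, 0.067], 0.38)]
top bowl []
top shaker [([0.799, 0.082, -0.006], 0.64)]
top torch [([0.55, 0.488, 0.003], 0.71)]
top tin [([0.72, 0.248, 0.072], 0.66), ([0.586, -0.239, 0.015], 0.3)]
side pan [([0.329, 0.264, 0.003], 0.67), ([0.587, -0.06, 0.018], 0.62)]
side hotplate [([0.586, -0.151, 0.002], 0.88)]
side orange_ring [([0.589, -0.24, 0.018], 0.93)]
side white_ring [([0.586, -0.061, 0.022], 0.88), ([0.797, 0.078, 0.004], 0.45)]
side intake [([0.61, 0.233, 0.002], 0.79)]
side shutter [([0.604, 0.229, 0.076], 0.72)]
side pointer [([0.615, 0.161, 0.085], 0.88)]
side red_mark [([0.549, 0.15, 0.064], 0.49)]
side bowl [([0.563, -0.516, -0.001], 0.86)]
side shaker [([0.8, 0.08, 0.001], 0.65)]
side torch [([0.553, 0.491, 0.002], 0.6), ([0.587, -0.151, -0.001], 0.58), ([0.564, -0.517, -0.003], 0.52)]
side tin [([0.72, 0.246, 0.07], 0.55)]
```

View pics/top0.png

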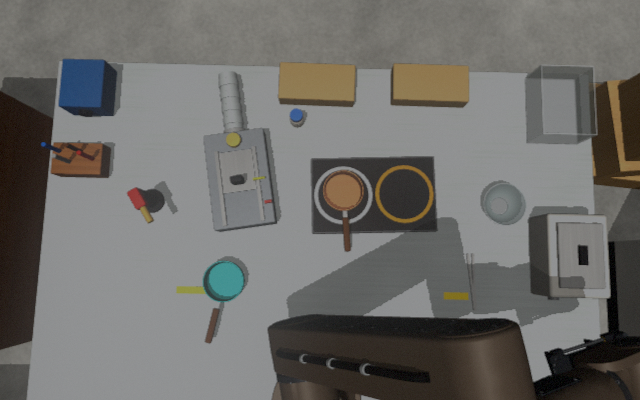

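View pics/side0.png

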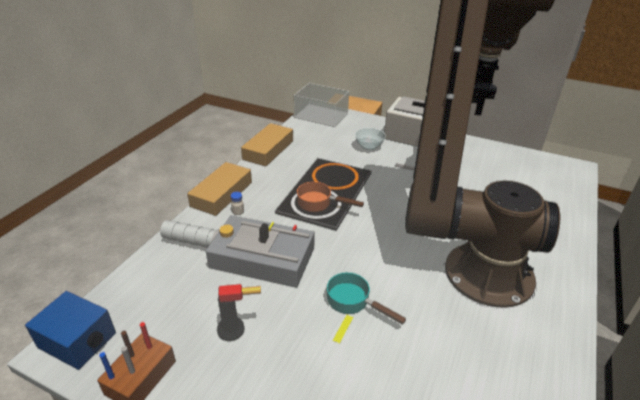

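The top view shows the copper pan at about (343,190) in the left white ring, with its handle running to (347,250). The orange ring is at (405,194), and the shutter grip at (237,180) with its pointer near (260,179) and the red mark at (268,201). The turquoise pan at (224,282) and the right-hand box at (583,255) are decoys. Next I'll refine the angles and positions.

```bash
python3 - <<'E'
from h import *
from scipy.spatial.transform import Rotation
for cam in ['top','side']:
    c=optics.read_camera(cam)
    H,W=c['depth'].shape
    P=cloud(c,np.ones((H,W),bool)); px=c['pixels'][c['depth']>0].astype(int)
    def sel(x0,x1,y0,y1,z0,z1): return (P[:,0]>x0)&(P[:,0]<x1)&(P[:,1]>y0)&(P[:,1]<y1)&(P[:,2]>z0)&(P[:,2]<z1)
    g=P[sel(.40,.515,-.14,.02,.05,.075)]
    f=np.polyfit(g[:,0],g[:,1],1); print(cam,'handle n',len(g),'x',g[:,0].min(),g[:,0].max(),'y=',f,'yaw',np.degrees(np.arctan(f[0])),'y@.493',np.polyval(f,.493),'z',np.median(g[:,2]))
    r=P[sel(.51,.66,-.14,.02,.05,.075)]; print(' rim',r.min(0),r.max(0))
    b,gr,re=px.T
    o=P[sel(.48,.70,-.35,-.13,.0,.03)&(re>150)&(b<90)]; print(' orange',len(o),o.min(0),o.max(0),(o.min(0)+o.max(0))/2)
    bl=P[sel(.5,.7,.15,.3,.105,.14)]; print(' grip top',len(bl),bl.mean(0),bl.min(0),bl.max(0))
    rd=P[sel(.5,.62,.1,.2,.06,.1)&(re>130)&(gr<80)&(b<80)]; print(' red',len(rd),rd.mean(0) if len(rd) else 0)
    ye=P[sel(.55,.66,.12,.22,.06,.1)&(re>130)&(gr>110)&(b<80)]; print(' yel',len(ye),ye.mean(0),ye[ye[:,1].argmin()])
    m=optics.silhouettes('intake',cam)[0]['mask']
    if cam=='top':
        Q=P[sel(.4,.8,.1,.4,.06,.08)][:,:2].astype(np.float32); print(' intake rect',cv2.minAreaRect(Q))
    Q=P[sel(.4,.8,-.4,.1,.01,.025)][:,:2].astype(np.float32); print(' plate rect',cv2.minAreaRect(Q))
E
```

```text
top handle n 220 x 0.4211557767179097 0.5147482969820181 y= [ 0.08654025 -0.10837322] yaw 4.94606841704291 y@.493 -0.06570887235121035 z 0.061314723541835835
 rim [ 0.51216179 -0.11190842  0.05023925] [ 0.64477676 -0.00229279  0.07120795]Traceback (most recent call last):
  File "<stdin>", line 12, in <module>
    return umr_minimum(a, axis, None, out, keepdims, initial, where)
ValueError: zero-size array to reduction operation minimum which has no identity
```

```bash
python3 - <<'E'
from h import *
for cam in ['top','side']:
    c=optics.read_camera(cam)
    P=cloud(c,np.ones(c['depth'].shape,bool)); px=c['pixels'][c['depth']>0]
    hsv=cv2.cvtColor(px[None],cv2.COLOR_BGR2HSV)[0].astype(int); h,s,v=hsv.T
    def sel(x0,x1,y0,y1,z0,z1): return (P[:,0]>x0)&(P[:,0]<x1)&(P[:,1]>y0)&(P[:,1]<y1)&(P[:,2]>z0)&(P[:,2]<z1)
    def show(n,m):
        q=P[m]; print(cam,n,len(q),*( [np.round(q.mean(0),4),np.round(q.min(0),4),np.round(q.max(0),4)] if len(q) else []))
    g=P[sel(.40,.515,-.14,.02,.05,.075)]
    f=np.polyfit(g[:,0],g[:,1],1); print('handle',f,np.polyval(f,.493))
    o=P[sel(.48,.70,-.36,-.10,0,.035)&(s>110)&(v>70)&(h>5)&(h<25)]
    o=o[np.hypot(o[:,0]-.587,o[:,1]+.239)>.06]
    if len(o)>5: print('orange',len(o),cv2.fitEllipse(o[:,:2].astype(np.float32)))
    show('griptop',sel(.5,.7,.15,.3,.11,.14))
    show('red',sel(.5,.62,.1,.2,.06,.1)&(s>100)&((h<6)|(h>172)))
    show('yel',sel(.55,.66,.12,.22,.06,.1)&(s>100)&(h>20)&(h<35))
    for n,z0,z1,y0,y1 in [('intake',.062,.085,.1,.4),('plate',.008,.026,-.4,.1)]:
        print(n,cv2.minAreaRect(P[sel(.4,.78,y0,y1,z0,z1)][:,:2].astype(np.float32)))
E
```

```text
handle [ 0.08616986 -0.10819845] -0.06571671007983054
orange 825 ((0.5879295468330383, -0.22565047442913055), (0.14998994767665863, 0.19885538518428802), 179.91513061523438)
top griptop 91 [0.603  0.2311 0.1244] [0.594  0.2161 0.111 ] [0.6143 0.2488 0.1321]
top red 19 [0.5499 0.1482 0.0823] [0.5461 0.14   0.0739] [0.5536 0.1559 0.0879]
top yel 22 [0.6127 0.176  0.086 ] [0.609  0.1612 0.08  ] [0.6164 0.1909 0.0906]
intake ((0.6310428380966187, 0.23725146055221558), (0.30477359890937805, 0.1707143485546112), 9.408795356750488)
plate ((0.5891024470329285, -0.15157979726791382), (0.37391722202301025, 0.49606218934059143), 0.5746685862541199)
handle [ 0.0989097  -0.11427753] -0.06551504737664299
orange 419 ((0.589453935623169, -0.2190600335597992), (0.15144230425357819, 0.2163413166999817), 170.4647216796875)
side griptop 82 [0.5998 0.2338 0.1226] [0.5898 0.2125 0.1103] [0.6118 0.2465 0.1312]
side red 12 [0.5469 0.15   0.0819] [0.5439 0.1421 0.0745] [0.5517 0.1567 0.0879]
side yel 20 [0.6109 0.1775 0.0846] [0.6067 0.1566 0.0696] [0.6183 0.1916 0.0901]
intake ((0.6299354434013367, 0.23411066830158234), (0.3072105050086975, 0.17630110681056976), 9.587263107299805)
plate ((0.592414915561676, -0.14654260873794556), (0.48627105355262756, 0.3588443398475647), 88.06730651855469)
```

```bash
cat >> h.py <<'E'
def go(x,y,z,phi=None):
    o=monitor.get_obs(); w,a,b,c=o['tcp_rot']
    from scipy.spatial.transform import Rotation as R
    M=R.from_quat([a,b,c,w]).as_matrix(); f=np.degrees(np.arctan2(M[1,0],M[0,0]))
    d=M.T@(np.array([x,y,z])-o['position'])/.03
    print('phi',f.round(2),'tilt',M[:,2].round(4),'slide units',d.round(2), 'turn units', None if phi is None else round((f-phi)/6,2),'w',round(o['width'],4),'F',np.round(o['wrist_force'],1),'t',o['t'])
E
python3 -m jog '[{"slide":[0,0,0],"turn":1,"grip":1},{"slide":[0,0,0],"turn":1,"grip":1},{"slide":[0,0,0],"turn":0.15,"grip":1},{"slide":[0,0,0],"turn":0,"grip":1}]'; python3 -c "
from h import *; go(.49,-.066,.035,5)"
```

```text
t: 1.85
position: [0.1929, -0.5945, 0.1859]
tcp_rot: [0.0, 0.999, 0.045, -0.0]
wrist_force: [1.0, 0.9, -0.5]
width: 0.0952
gripper_force: 0.0
phi 5.2 tilt [-0.e+00 -1.e-04 -1.e+00] slide units [ 11.46 -16.65   5.03] turn units 0.03 w 0.0952 F [ 1.   0.9 -0.5] t 1.85
```

```bash
A='{"slide":[0.57,-0.83,0],"turn":0,"grip":1}'; python3 -m jog '[{"slide":[0.57,-0.83,0],"turn":0,"grip":1},{"slide":[0.57,-0.83,0],"turn":0,"grip":1},{"slide":[0.57,-0.83,0],"turn":0,"grip":1},{"slide":[0.57,-0.83,0],"turn":0,"grip":1},{"slide":[0.57,-0.83,0],"turn":0,"grip":1},{"slide":[0.57,-0.83,0],"turn":0,"grip":1},{"slide":[0.57,-0.83,0],"turn":0,"grip":1},{"slide":[0.57,-0.83,0],"turn":0,"grip":1}]'
python3 -m jog '[{"slide":[0.57,-0.83,0],"turn":0,"grip":1},{"slide":[0.57,-0.83,0],"turn":0,"grip":1},{"slide":[0.57,-0.83,0],"turn":0,"grip":1},{"slide":[0.57,-0.83,0],"turn":0,"grip":1},{"slide":[0.57,-0.83,0],"turn":0,"grip":1},{"slide":[0.57,-0.83,0],"turn":0,"grip":1},{"slide":[0.57,-0.83,0],"turn":0,"grip":1},{"slide":[0.57,-0.83,0],"turn":0,"grip":1}]'
python3 -c "
from h import *; go(.49,-.066,.035,5)"
```

```text
t: 2.65
position: [0.312, -0.3829, 0.1861]
tcp_rot: [0.0, 0.999, 0.046, 0.0]
wrist_force: [0.4, 0.1, 0.3]
width: 0.0951
gripper_force: 0.0
t: 3.45
position: [0.4307, -0.1723, 0.1861]
tcp_rot: [0.0, 0.999, 0.046, 0.0]
wrist_force: [-0.1, -0.3, -0.4]
width: 0.0954
gripper_force: 0.0
phi 5.24 tilt [ 5.e-04 -4.e-04 -1.e+00] slide units [ 2.29 -3.35  5.04] turn units 0.04 w 0.0954 F [-0.1 -0.3 -0.4] t 3.45
```

Now over the handle, then down to half height for a wrist view.

```bash
python3 -m jog '[{"slide":[0.57,-0.84,0],"turn":0,"grip":1},{"slide":[0.57,-0.84,0],"turn":0,"grip":1},{"slide":[0.57,-0.84,0],"turn":0,"grip":1},{"slide":[0.57,-0.84,0],"turn":0,"grip":1},{"slide":[0,0,0.8],"turn":0,"grip":1},{"slide":[0,0,0.8],"turn":0,"grip":1},{"slide":[0,0,0.4],"turn":0,"grip":1},{"slide":[0,0,0],"turn":0,"grip":1}]'
python3 -c "
from h import *; go(.49,-.066,.035,5)
c=optics.read_camera('wrist'); cv2.imwrite('pics/w1.png',c['pixels'])
P=cloud(c,np.ones(c['depth'].shape,bool))
g=P[(P[:,0]>.40)&(P[:,0]<.51)&(abs(P[:,1]+.066)<.03)&(P[:,2]>.053)&(P[:,2]<.068)]
f=np.polyfit(g[:,0],g[:,1],1); print(len(g),f,np.polyval(f,.49),np.median(g[:,2]),g.min(0),g.max(0))"
```

```text
t: 4.25
position: [0.4887, -0.0667, 0.1246]
tcp_rot: [-0.0, 0.999, 0.046, -0.001]
wrist_force: [-0.9, -0.0, -0.0]
width: 0.0949
gripper_force: 0.0
phi 5.22 tilt [-2.7e-03  6.0e-04 -1.0e+00] slide units [ 0.05 -0.02  2.99] turn units 0.04 w 0.0949 F [-0.9 -0.  -0. ] t 4.25
1685 [ 0.08677507 -0.11190705] -0.06938726661378032 0.06044556667573422 [ 0.41780384 -0.08384917  0.05502847] [ 0.50998761 -0.05929246  0.0630746 ]
```

View pics/w1.png

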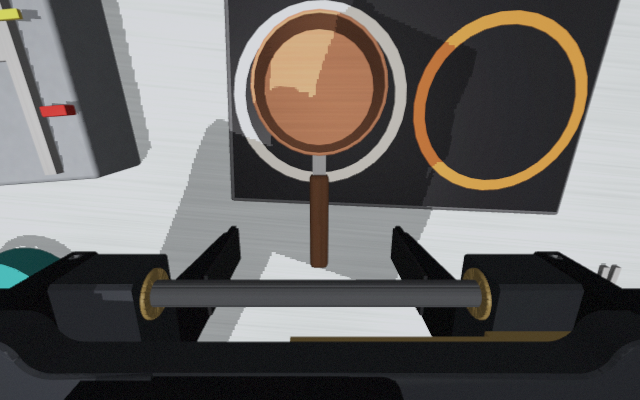

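The wrist picture shows the handle at (319,220) centred between the fingers, and the rings at (320,90) and (500,100). I'll descend and close.

```bash
python3 -m jog '[{"slide":[0.02,0.02,0.8],"turn":0,"grip":1},{"slide":[0.02,0.02,0.8],"turn":0,"grip":1},{"slide":[0,0,0.8],"turn":0,"grip":1},{"slide":[0,0,0.5],"turn":0,"grip":1},{"slide":[0,0,0],"turn":0,"grip":1},{"slide":[0,0,0],"turn":0,"grip":0.6},{"slide":[0,0,0],"turn":0,"grip":0.3},{"slide":[0,0,0],"turn":0,"grip":0}]'
python3 -m jog '[{"slide":[0,0,0],"turn":0,"grip":0},{"slide":[0,0,0],"turn":0,"grip":0},{"slide":[0,0,0],"turn":0,"grip":0},{"slide":[0,0,0],"turn":0,"grip":0},{"slide":[0,0,0],"turn":0,"grip":0}]'
python3 -c "
from h import *; go(.49,-.066,.035,5)
for cam in ['top','side','wrist']:
    optics.read_camera(cam)
    for n in ['pan','orange_ring']:
        print(cam,n,[(np.round(r['location'],3).tolist(),round(r['confidence'],2)) for r in optics.spot_point(n,cam)])"
```

```text
t: 5.1
position: [0.4913, -0.0682, 0.0399]
tcp_rot: [0.0, 0.999, 0.044, 0.001]
wrist_force: [-1.3, -0.7, -0.4]
width: 0.0766
gripper_force: 0.0
t: 5.6
position: [0.4907, -0.0681, 0.0389]
tcp_rot: [0.0, 0.999, 0.044, -0.0]
wrist_force: [-0.4, -0.7, -0.4]
width: 0.0367
gripper_force: 0.0
phi 5.08 tilt [-0.e+00 -1.e-04 -1.e+00] slide units [-0.02 -0.07  0.13] turn units 0.01 w 0.0367 F [-0.4 -0.7 -0.4] t 5.6
top pan [([0.588, -0.063, 0.017], 0.93)]
top orange_ring [([0.585, -0.237, 0.015], 0.72), ([0.587, -0.062, 0.02], 0.23)]
side pan [([0.587, -0.06, 0.019], 0.69), ([0.329, 0.27, 0.003], 0.62)]
side orange_ring [([0.59, -0.24, 0.023], 0.82)]
wrist pan [([0.582, -0.059, 0.018], 0.77)]
wrist orange_ring [([0.59, -0.24, 0.015], 0.63)]
```

```bash
python3 -m jog '[{"slide":[0,0,0.1],"turn":0,"grip":0},{"slide":[0,0,0],"turn":0,"grip":0},{"slide":[0,0,0],"turn":0,"grip":0},{"slide":[0,0,0],"turn":0,"grip":0},{"slide":[0,0,0],"turn":0,"grip":0},{"slide":[0,0,0],"turn":0,"grip":0},{"slide":[0,0,0],"turn":0,"grip":0}]'
python3 -c "
from h import *; go(.49,-.247,.036,5)"
```

```text
t: 6.75
position: [0.4907, -0.0681, 0.036]
tcp_rot: [0.0, 0.999, 0.044, 0.0]
wrist_force: [0.0, 0.3, -0.7]
width: 0.0005
gripper_force: 0.0
phi 5.08 tilt [ 1.e-04 -1.e-04 -1.e+00] slide units [-0.55  5.94 -0.  ] turn units 0.01 w 0.0005 F [ 0.   0.3 -0.7] t 6.75
```

```bash
python3 -c "
from h import *
c=optics.read_camera('wrist'); cv2.imwrite('pics/w2.png',c['pixels'])
c=optics.read_camera('side'); cv2.imwrite('pics/s2.png',cv2.resize(c['pixels'][130:250,260:420],None,fx=4,fy=4))"
```

```text
(no output)
```

View pics/w2.png

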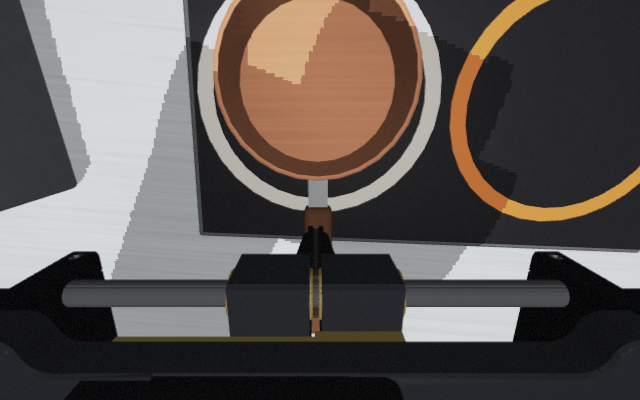

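View pics/s2.png

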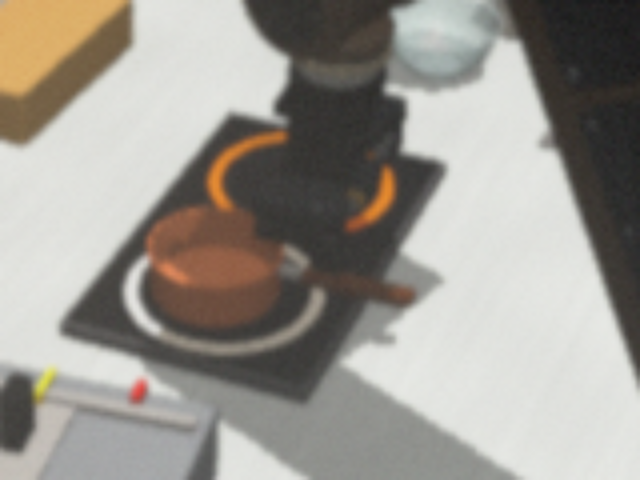

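```bash
python3 -c "
from h import *
o=monitor.get_obs(); print(o['position'],o['joints'])
for cam in ['wrist','side','top']:
    c=optics.read_camera(cam)
    for p in [(.491,-.068,.036),(.491,-.068,.055),(.513,-.066,.061),(.42,-.073,.061),(.491,-.068,.114)]:
        q=c['R']@np.array(p)+c['t']; u=q[0]/q[2]*c['fx']+c['cx']; v=q[1]/q[2]*c['fy']+c['cy']
        d=c['depth'][int(v),int(u)] if 0<=v<400 and 0<=u<640 else 0
        print(cam,p,round(u),round(v),q[2].round(3),d)
    if cam=='wrist':
        for v in range(200,300,8): print(v,np.round(world(c,314,v),3),np.round(world(c,325,v),3),c['pixels'][v,314])
"
```

```text
[ 0.49071431 -0.06808725  0.03593769] [-2.71232417e-01  5.33162980e-01  2.01871442e+00 -1.57915438e-04
  5.89639628e-01  1.21105736e+00]
wrist (0.491, -0.068, 0.036) 316 225 0.213 0.18489642
wrist (0.491, -0.068, 0.055) 316 235 0.194 0.17256096
wrist (0.513, -0.066, 0.061) 316 206 0.182 0.18723561
wrist (0.42, -0.073, 0.061) 314 332 0.209 0.2078295
wrist (0.491, -0.068, 0.114) 316 286 0.138 0.087483525
200 [ 0.516 -0.064  0.057] [ 0.516 -0.071  0.056] [143 142 143]
208 [ 0.511 -0.065  0.058] [ 0.511 -0.072  0.058] [24 35 55]
216 [ 0.506 -0.065  0.061] [ 0.507 -0.072  0.06 ] [38 55 83]
224 [ 0.501 -0.066  0.061] [ 0.502 -0.073  0.061] [39 55 83]
232 [ 0.5   -0.066  0.071] [ 0.502 -0.072  0.075] [22 21 25]
240 [ 0.5   -0.066  0.082] [ 0.502 -0.072  0.086] [26 25 28]
248 [ 0.5   -0.066  0.093] [ 0.502 -0.072  0.096] [22 22 23]
256 [ 0.5   -0.066  0.101] [ 0.525 -0.068  0.149] [18 17 21]
264 [ 0.5   -0.066  0.11 ] [ 0.525 -0.067  0.154] [22 22 25]
272 [ 0.5   -0.066  0.117] [ 0.525 -0.067  0.158] [24 23 25]
280 [ 0.52  -0.065  0.155] [ 0.525 -0.067  0.164] [36 33 32]
288 [ 0.519 -0.065  0.158] [ 0.524 -0.067  0.166] [61 58 57]
296 [ 0.517 -0.065  0.159] [ 0.522 -0.067  0.165] [83 80 79]
side (0.491, -0.068, 0.036) 341 204 1.557 1.5864483
side (0.491, -0.068, 0.055) 341 200 1.546 1.5394912
side (0.513, -0.066, 0.061) 334 197 1.549 1.5568304
side (0.42, -0.073, 0.061) 362 203 1.522 1.5221858
side (0.491, -0.068, 0.114) 342 185 1.511 1.3986741
top (0.491, -0.068, 0.036) 345 225 1.394 0.94236135
top (0.491, -0.068, 0.055) 346 225 1.375 0.948534
top (0.513, -0.066, 0.061) 345 217 1.372 0.994991
top (0.42, -0.073, 0.061) 347 250 1.36 0.8344097
top (0.491, -0.068, 0.114) 347 223 1.316 0.95515287
```

The fingers closed above the handle: the depth image puts the visible tips near z≈0.065, although the TCP is reported at 0.036. I'll raise the arm and open, then measure where the tips really are.

```bash
python3 -m jog '[{"slide":[0,0,-1],"turn":0,"grip":0},{"slide":[0,0,-1],"turn":0,"grip":0},{"slide":[0,0,0],"turn":0,"grip":0},{"slide":[0,0,0],"turn":0,"grip":0}]'
cat > tip.py <<'E'
from h import *
o=monitor.get_obs(); p=o['position']; print(p,o['width'])
for cam in ['wrist','side']:
    c=optics.read_camera(cam)
    P=cloud(c,np.ones(c['depth'].shape,bool))
    q=P[(abs(P[:,0]-p[0])<.025)&(abs(P[:,1]-p[1])<.07)&(P[:,2]>.068)&(P[:,2]<p[2]+.06)]
    if len(q):
        print(cam,len(q),'lowest rel TCP',np.round(np.percentile(q[:,2],[0,1,3,10,50])-p[2],4))
        l=q[q[:,2]<np.percentile(q[:,2],15)]; print(np.round(l.min(0)-p,4),np.round(l.max(0)-p,4))
E
python3 tip.py
```

```text
t: 7.4
position: [0.4908, -0.0681, 0.0962]
tcp_rot: [0.0, 0.999, 0.044, 0.001]
wrist_force: [0.4, 0.6, -0.8]
width: 0.0006
gripper_force: 0.0
[ 0.49082342 -0.0680776   0.09620336] 0.0005961082837899464
wrist 575 lowest rel TCP [0.0277 0.0291 0.0302 0.0343 0.0486]
[ 0.0088 -0.0032  0.0277] [0.0115 0.006  0.0369]
side 49 lowest rel TCP [0.0292 0.0296 0.0306 0.0324 0.0442]
[-0.0112 -0.0001  0.0292] [0.0078 0.0054 0.0336]
```

Both cameras agree: the real fingertips are about 28 mm above the reported TCP. I'll allow for that by aiming for a reported z of about 0.008.

```bash
python3 -m jog '[{"slide":[0,0,0],"turn":0,"grip":1},{"slide":[0,0,0],"turn":0,"grip":1},{"slide":[0,0,0],"turn":0,"grip":1},{"slide":[0,0,0],"turn":0,"grip":1},{"slide":[0,0,0],"turn":0,"grip":1},{"slide":[0,0,0],"turn":0,"grip":1},{"slide":[0,0,0],"turn":0,"grip":1},{"slide":[0,0,0],"turn":0,"grip":1}]'
python3 tip.py
python3 -m jog '[{"slide":[0,0,0.6],"turn":0,"grip":1},{"slide":[0,0,0.6],"turn":0,"grip":1},{"slide":[0,0,0.5],"turn":0,"grip":1},{"slide":[0,0,0.3],"turn":0,"grip":1},{"slide":[0,0,0],"turn":0,"grip":1}]'
python3 -m jog '[{"slide":[0,0,0.3],"turn":0,"grip":1},{"slide":[0,0,0.3],"turn":0,"grip":1},{"slide":[0,0,0.2],"turn":0,"grip":1},{"slide":[0,0,0.1],"turn":0,"grip":1},{"slide":[0,0,0],"turn":0,"grip":1}]'
```

```text
t: 8.3
position: [0.4907, -0.0681, 0.0959]
tcp_rot: [0.0, 0.999, 0.044, 0.0]
wrist_force: [-0.1, -1.2, 0.8]
width: 0.0591
gripper_force: 0.0
[ 0.49069585 -0.06806672  0.095945  ] 0.05914009693440992
wrist 1247 lowest rel TCP [0.0277 0.0289 0.0298 0.033  0.0471]
[-0.0136 -0.0322  0.0277] [0.0141 0.0351 0.0353]
side 73 lowest rel TCP [0.0293 0.0305 0.0321 0.0328 0.0452]
[-0.0105 -0.0352  0.0293] [0.0061 0.0369 0.0333]
t: 8.9
position: [0.4903, -0.068, 0.0351]
tcp_rot: [-0.0, 0.999, 0.044, -0.001]
wrist_force: [0.1, -0.4, 0.7]
width: 0.095
gripper_force: 0.0
t: 9.4
position: [0.4905, -0.068, 0.0085]
tcp_rot: [-0.0, 0.999, 0.044, -0.0]
wrist_force: [-0.9, 0.2, 0.1]
width: 0.0955
gripper_force: 0.0
```

```bash
python3 -m jog '[{"slide":[0,0,0],"turn":0,"grip":0},{"slide":[0,0,0],"turn":0,"grip":0},{"slide":[0,0,0],"turn":0,"grip":0},{"slide":[0,0,0],"turn":0,"grip":0},{"slide":[0,0,0],"turn":0,"grip":0},{"slide":[0,0,0],"turn":0,"grip":0},{"slide":[0,0,0],"turn":0,"grip":0},{"slide":[0,0,0],"turn":0,"grip":0}]'
python3 -m jog '[{"slide":[0,0,0],"turn":0,"grip":0},{"slide":[0,0,0],"turn":0,"grip":0},{"slide":[0,0,0],"turn":0,"grip":0},{"slide":[0,0,0],"turn":0,"grip":0},{"slide":[0,0,0],"turn":0,"grip":0},{"slide":[0,0,0],"turn":0,"grip":0}]'
python3 -c "
from h import *; go(.49,-.068-.18,.0085,5)
for cam in ['top','side','wrist']:
    optics.read_camera(cam)
    for n in ['pan','orange_ring']:
        print(cam,n,[(np.round(r['location'],3).tolist(),round(r['confidence'],2)) for r in optics.spot_point(n,cam)])"
```

```text
t: 10.2
position: [0.4907, -0.0681, 0.0089]
tcp_rot: [0.0, 0.999, 0.044, 0.0]
wrist_force: [-0.0, 0.8, -0.1]
width: 0.0361
gripper_force: 0.0
t: 10.8
position: [0.4907, -0.0682, 0.0089]
tcp_rot: [0.0, 0.999, 0.044, 0.0]
wrist_force: [-1.3, -1.9, 0.6]
width: 0.0176
gripper_force: 30.0
phi 5.07 tilt [ 0.e+00 -1.e-04 -1.e+00] slide units [-0.55  5.97  0.01] turn units 0.01 w 0.0176 F [-1.3 -1.9  0.6] t 10.8
top pan [([0.587, -0.061, 0.018], 0.8), ([0.343, -0.434, -0.0], 0.4)]
top orange_ring []
side pan [([0.327, 0.264, 0.002], 0.83)]
side orange_ring [([0.591, -0.238, 0.018], 0.58)]
wrist pan [([0.582, -0.064, 0.017], 0.6)]
wrist orange_ring [([0.592, -0.24, 0.019], 0.92)]
```

Gripped at 17.6 mm. Now I'll slide it sideways at constant height.

```bash
python3 -m jog '[{"slide":[-0.01,0.1,0],"turn":0,"grip":0},{"slide":[-0.02,0.2,0],"turn":0,"grip":0},{"slide":[-0.03,0.3,0],"turn":0,"grip":0},{"slide":[-0.03,0.3,0],"turn":0,"grip":0},{"slide":[-0.03,0.3,0],"turn":0,"grip":0},{"slide":[-0.03,0.3,0],"turn":0,"grip":0},{"slide":[-0.03,0.3,0],"turn":0,"grip":0},{"slide":[-0.03,0.3,0],"turn":0,"grip":0}]'
python3 -m jog '[{"slide":[-0.03,0.3,0],"turn":0,"grip":0},{"slide":[-0.03,0.3,0],"turn":0,"grip":0},{"slide":[-0.03,0.3,0],"turn":0,"grip":0},{"slide":[-0.03,0.3,0],"turn":0,"grip":0},{"slide":[-0.02,0.3,0],"turn":0,"grip":0},{"slide":[-0.02,0.3,0],"turn":0,"grip":0},{"slide":[-0.02,0.2,0],"turn":0,"grip":0},{"slide":[-0.02,0.2,0],"turn":0,"grip":0}]'
python3 -c "
from h import *; go(.49,-.068-.18,.0089,5)
for cam in ['top','side','wrist']:
    optics.read_camera(cam)
    for n in ['pan','orange_ring']:
        print(cam,n,[(np.round(r['location'],3).tolist(),round(r['confidence'],2)) for r in optics.spot_point(n,cam)])"
```

```text
t: 12.05
position: [0.4899, -0.1321, 0.0089]
tcp_rot: [-0.0, 0.999, 0.044, -0.0]
wrist_force: [-0.2, 4.6, 0.8]
width: 0.0178
gripper_force: 30.1
t: 12.85
position: [0.4897, -0.1982, 0.0089]
tcp_rot: [-0.0, 0.999, 0.044, -0.0]
wrist_force: [0.4, 5.0, 2.0]
width: 0.0181
gripper_force: 30.1
phi 5.06 tilt [-3.e-04  2.e-04 -1.e+00] slide units [-0.14  1.66  0.  ] turn units 0.01 w 0.0181 F [0.4 5.  2. ] t 12.85
top pan [([0.328, 0.269, -0.004], 0.71), ([0.576, -0.061, 0.019], 0.4)]
top orange_ring [([0.587, -0.239, 0.014], 0.69)]
side pan [([0.328, 0.27, 0.003], 0.92), ([0.612, 0.231, -0.001], 0.72), ([0.585, -0.189, 0.016], 0.67)]
side orange_ring [([0.588, -0.238, 0.018], 0.61)]
wrist pan [([0.584, -0.194, 0.02], 0.8)]
wrist orange_ring [([0.581, -0.192, 0.017], 0.5)]
```

```bash
python3 -m jog '[{"slide":[-0.02,0.3,0],"turn":0,"grip":0},{"slide":[-0.02,0.3,0],"turn":0,"grip":0},{"slide":[-0.02,0.3,0],"turn":0,"grip":0},{"slide":[-0.02,0.3,0],"turn":0,"grip":0},{"slide":[0,0.2,0],"turn":0,"grip":0},{"slide":[0,0.15,0],"turn":0,"grip":0},{"slide":[0,0,0],"turn":0,"grip":0}]'
python3 -c "
from h import *; go(.49,-.068-.18,.0089,5)
for cam in ['side','wrist']:
    c=optics.read_camera(cam); cv2.imwrite('pics/m_%s.png'%cam,c['pixels'])
    for n in ['pan','orange_ring']:
        print(cam,n,[(np.round(r['location'],3).tolist(),round(r['confidence'],2)) for r in optics.spot_point(n,cam)])"
```

```text
t: 14.0
position: [0.4917, -0.2447, 0.0089]
tcp_rot: [0.0, 0.999, 0.044, 0.0]
wrist_force: [-1.0, 0.3, 0.6]
width: 0.0177
gripper_force: 30.0
phi 5.08 tilt [ 1.e-04 -2.e-04 -1.e+00] slide units [-0.06  0.11  0.  ] turn units 0.01 w 0.0177 F [-1.   0.3  0.6] t 14.0
side pan [([0.588, -0.238, 0.015], 0.63), ([0.331, 0.267, 0.002], 0.62)]
side orange_ring [([0.587, -0.241, 0.02], 0.55)]
wrist pan [([0.583, -0.241, 0.019], 0.81)]
wrist orange_ring []
```

View pics/m_wrist.png

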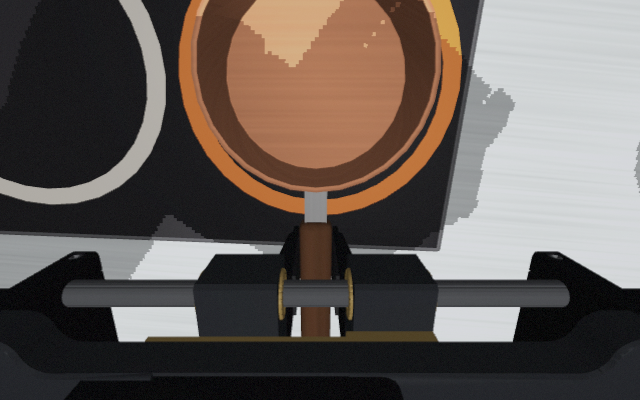

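The pan stands inside the orange ring at about (318,70), concentric with it. Now I'll release, rise and turn by 95° (φ to 100°).

```bash
python3 -m jog '[{"slide":[0,0,0],"turn":0,"grip":0.5},{"slide":[0,0,0],"turn":0,"grip":0.5},{"slide":[0,0,0],"turn":0,"grip":0.5},{"slide":[0,0,0],"turn":0,"grip":0.7},{"slide":[0,0,0],"turn":0,"grip":0.7},{"slide":[0,0,-0.3],"turn":0,"grip":0.7},{"slide":[0,0,-0.7],"turn":0,"grip":0.7},{"slide":[0,0,-0.8],"turn":0,"grip":0.7}]'
python3 -m jog '[{"slide":[0,0,-0.8],"turn":0,"grip":0.7},{"slide":[0,0,-0.8],"turn":0,"grip":0.7},{"slide":[0,0,-0.8],"turn":0,"grip":0.7},{"slide":[0,0,-0.8],"turn":-1,"grip":0.7},{"slide":[0,0,0],"turn":-1,"grip":0.7},{"slide":[0,0,0],"turn":-1,"grip":0.7},{"slide":[0,0,0],"turn":-1,"grip":0.7},{"slide":[0,0,0],"turn":-1,"grip":0.7}]'
python3 -m jog '[{"slide":[0,0,0],"turn":-1,"grip":0.7},{"slide":[0,0,0],"turn":-1,"grip":0.7},{"slide":[0,0,0],"turn":-1,"grip":0.7},{"slide":[0,0,0],"turn":-1,"grip":0.7},{"slide":[0,0,0],"turn":-1,"grip":0.7},{"slide":[0,0,0],"turn":-1,"grip":0.7},{"slide":[0,0,0],"turn":-1,"grip":0.7},{"slide":[0,0,0],"turn":-1,"grip":0.7}]'
python3 -m jog '[{"slide":[0,0,0],"turn":-1,"grip":0.7},{"slide":[0,0,0],"turn":-1,"grip":0.7},{"slide":[0,0,0],"turn":-0.8,"grip":0.7},{"slide":[0,0,0],"turn":0,"grip":0.7}]'
python3 -c "
from h import *; go(.602,.231,.16,100)
for cam in ['top','side']:
    c=optics.read_camera(cam)
    for n in ['pan','orange_ring','shutter','pointer','red_mark']:
        print(cam,n,[(np.round(r['location'],3).tolist(),round(r['confidence'],2)) for r in optics.spot_point(n,cam)])"
```

```text
t: 15.1
position: [0.4913, -0.244, 0.0636]
tcp_rot: [-0.0, 0.999, 0.044, -0.0]
wrist_force: [-0.8, -0.5, 0.6]
width: 0.0663
gripper_force: 0.0
t: 15.9
position: [0.4915, -0.2441, 0.1597]
tcp_rot: [0.0, 0.953, 0.303, 0.0]
wrist_force: [-0.7, -0.2, 0.2]
width: 0.067
gripper_force: 0.0
t: 16.7
position: [0.4915, -0.2441, 0.1596]
tcp_rot: [0.0, 0.747, 0.665, 0.0]
wrist_force: [-1.0, 0.5, -0.5]
width: 0.0668
gripper_force: 0.0
t: 17.1
position: [0.4915, -0.2441, 0.1595]
tcp_rot: [0.0, 0.643, 0.766, -0.0]
wrist_force: [-0.1, -0.8, 0.5]
width: 0.0666
gripper_force: 0.0
phi 99.95 tilt [ 4.e-04 -3.e-04 -1.e+00] slide units [14.96  6.36 -0.02] turn units -0.01 w 0.0666 F [-0.1 -0.8  0.5] t 17.1
top pan [([0.328, 0.267, -0.001], 0.94), ([0.589, -0.235, 0.018], 0.56)]
top orange_ring []
top shutter [([0.603, 0.228, 0.074], 0.9)]
top pointer [([0.618, 0.156, 0.087], 0.94)]
top red_mark [([0.55, 0.149, 0.067], 0.59)]
side pan [([0.586, -0.234, 0.015], 0.93), ([0.331, 0.267, 0.001], 0.74), ([0.55, 0.149, 0.068], 0.42)]
side orange_ring [([0.588, -0.238, 0.022], 0.63)]
side shutter [([0.602, 0.23, 0.076], 0.88)]
side pointer [([0.614, 0.158, 0.085], 0.95)]
side red_mark [([0.586, -0.236, 0.016], 0.45), ([0.549, 0.147, 0.068], 0.35)]
```

The pan reads (0.588,-0.235) against a ring centre of (0.588,-0.239), so it's well inside. Moving above the shutter grip.

```bash
python3 -m jog '[{"slide":[0.9,0.4,0],"turn":0,"grip":0.7},{"slide":[0.95,0.4,0],"turn":0,"grip":0.7},{"slide":[0.95,0.4,0],"turn":0,"grip":0.7},{"slide":[0.95,0.4,0],"turn":0,"grip":0.7},{"slide":[0.95,0.4,0],"turn":0,"grip":0.7},{"slide":[0.95,0.4,0],"turn":0,"grip":0.7},{"slide":[0.95,0.4,0],"turn":0,"grip":0.7},{"slide":[0.95,0.4,0],"turn":0,"grip":0.7}]'
python3 -m jog '[{"slide":[0.95,0.4,0],"turn":0,"grip":0.7},{"slide":[0.95,0.4,0],"turn":0,"grip":0.7},{"slide":[0.95,0.4,0],"turn":0,"grip":0.7},{"slide":[0.95,0.4,0],"turn":0,"grip":0.7},{"slide":[0.95,0.4,0],"turn":0,"grip":0.7},{"slide":[0.95,0.4,0],"turn":0,"grip":0.7},{"slide":[0.75,0.36,0],"turn":0,"grip":0.7},{"slide":[0,0,0],"turn":0,"grip":0.7}]'
python3 -c "
from h import *; go(.602,.231,.062,100)
c=optics.read_camera('wrist'); cv2.imwrite('pics/w5.png',c['pixels'])
P=cloud(c,np.ones(c['depth'].shape,bool)); 
g=P[(abs(P[:,0]-.602)<.03)&(abs(P[:,1]-.231)<.03)&(P[:,2]>.118)&(P[:,2]<.135)]
print(len(g),g.mean(0),cv2.minAreaRect(g[:,:2].astype(np.float32)) if len(g) else 0)
for n in ['shutter','pointer','red_mark','intake']:
        print(n,[(np.round(r['location'],3).tolist(),round(r['confidence'],2)) for r in optics.spot_point(n,'wrist')])"
```

```text
t: 18.5
position: [0.5475, -0.0033, 0.159]
tcp_rot: [0.0, 0.644, 0.765, -0.0]
wrist_force: [-0.6, -0.0, 0.4]
width: 0.0666
gripper_force: 0.0
t: 19.3
position: [0.5959, 0.2028, 0.1586]
tcp_rot: [-0.0, 0.643, 0.766, 0.0]
wrist_force: [-0.1, -0.2, 0.7]
width: 0.0664
gripper_force: 0.0
phi 100.02 tilt [ 2.e-04  3.e-04 -1.e+00] slide units [0.89 0.36 3.22] turn units 0.0 w 0.0664 F [-0.1 -0.2  0.7] t 19.3
840 [0.60173554 0.23096193 0.1242623 ] ((0.6021378040313721, 0.2303551733493805), (0.017655139788985252, 0.03168864548206329), 9.855213165283203)
shutter [([0.601, 0.229, 0.079], 0.92)]
pointer [([0.619, 0.16, 0.084], 0.64)]
red_mark [([0.545, 0.146, 0.067], 0.39)]
intake [([0.614, 0.229, 0.004], 0.84)]
```

View pics/w5.png

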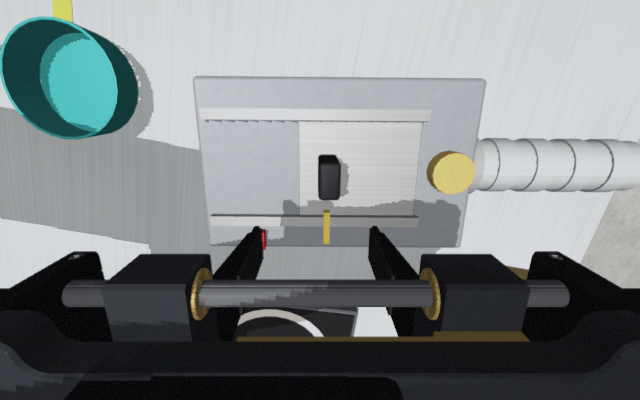

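The grip is at pixel (329,177), the pointer at (326,228) and the mark at (264,239). The measured grip is 17.7×31.7 mm with a yaw of 9.9°, which matches. I'll align, descend and close.

```bash
python3 -m jog '[{"slide":[0.45,0.18,0],"turn":0,"grip":0.7},{"slide":[0.44,0.18,0],"turn":0,"grip":0.7},{"slide":[0,0,0.8],"turn":0,"grip":0.7},{"slide":[0,0,0.8],"turn":0,"grip":0.7},{"slide":[0,0,0.8],"turn":0,"grip":0.7},{"slide":[0,0,0.5],"turn":0,"grip":0.7},{"slide":[0,0,0.35],"turn":0,"grip":0.7},{"slide":[0,0,0],"turn":0,"grip":0.7}]'
python3 -m jog '[{"slide":[0,0,0],"turn":0,"grip":0},{"slide":[0,0,0],"turn":0,"grip":0},{"slide":[0,0,0],"turn":0,"grip":0},{"slide":[0,0,0],"turn":0,"grip":0},{"slide":[0,0,0],"turn":0,"grip":0},{"slide":[0,0,0],"turn":0,"grip":0},{"slide":[0,0,0],"turn":0,"grip":0},{"slide":[0,0,0],"turn":0,"grip":0}]'
python3 -m jog '[{"slide":[0,0,0],"turn":0,"grip":0},{"slide":[0,0,0],"turn":0,"grip":0},{"slide":[0,0,0],"turn":0,"grip":0},{"slide":[0,0,0],"turn":0,"grip":0}]'
cat > ptr.py <<'E'
from h import *
from scipy import stats
a=np.radians(9.85); ex=np.array([np.cos(a),np.sin(a)])
go(.602,.231,.06,100)
for cam in ['top','side','wrist']:
    c=optics.read_camera(cam)
    P=cloud(c,np.ones(c['depth'].shape,bool)); px=c['pixels'][c['depth']>0]
    h,s,v=cv2.cvtColor(px[None],cv2.COLOR_BGR2HSV)[0].astype(int).T
    near=(P[:,0]>.5)&(P[:,0]<.66)&(P[:,1]>.12)&(P[:,1]<.215)&(P[:,2]>.06)&(P[:,2]<.1)
    r=P[near&(s>110)&((h<6)|(h>172))]; y=P[near&(s>110)&(h>20)&(h<35)]
    f=lambda q:(len(q),(q[:,:2]@ex).mean().round(4), ((q[:,:2]@ex).min()/2+(q[:,:2]@ex).max()/2).round(4)) if len(q) else None
    print(cam,'red',f(r),'yel',f(y),end=' ')
    for n in ['pointer','red_mark']:
        print(n,[(round(float(np.array(k['location'][:2])@ex),4),round(k['confidence'],2)) for k in optics.spot_point(n,cam)],end=' ')
    print()
E
python3 ptr.py
```

```text
t: 20.35
position: [0.6014, 0.2286, 0.0603]
tcp_rot: [-0.0, 0.644, 0.765, -0.001]
wrist_force: [-0.6, 0.3, 0.4]
width: 0.0667
gripper_force: 0.0
t: 21.15
position: [0.6025, 0.2286, 0.0615]
tcp_rot: [0.0, 0.644, 0.765, 0.001]
wrist_force: [4.6, 1.2, -1.2]
width: 0.0179
gripper_force: 30.0
t: 21.55
position: [0.6025, 0.2286, 0.0615]
tcp_rot: [0.0, 0.644, 0.765, 0.001]
wrist_force: [5.5, 1.5, -1.3]
width: 0.0178
gripper_force: 30.0
phi 99.85 tilt [ 1.4e-03  4.0e-04 -1.0e+00] slide units [ 0.08 -0.    0.05] turn units -0.02 w 0.0178 F [ 5.5  1.5 -1.3] t 21.55
top red (21, np.float64(0.5672), np.float64(0.5674)) yel (24, np.float64(0.6337), np.float64(0.6335)) pointer [(0.6351, 0.64)] red_mark [(0.5641, 0.53)] 
side red (13, np.float64(0.5647), np.float64(0.565)) yel (9, np.float64(0.631), np.float64(0.6311)) pointer [(0.632, 0.88), (0.8017, 0.52)] red_mark [(0.5648, 0.47)] 
wrist red None yel (214, np.float64(0.6313), np.float64(0.6315)) pointer [(0.6366, 0.67)] red_mark []
```

The pointer is 66 mm from the mark, and both cameras agree. Pulling along tool −y.

```bash
python3 -m jog '[{"slide":[0,-0.2,0],"turn":0,"grip":0},{"slide":[0,-0.3,0],"turn":0,"grip":0},{"slide":[0,-0.3,0],"turn":0,"grip":0},{"slide":[0,-0.3,0],"turn":0,"grip":0},{"slide":[0,-0.3,0],"turn":0,"grip":0},{"slide":[0,-0.3,0],"turn":0,"grip":0},{"slide":[0,-0.2,0],"turn":0,"grip":0},{"slide":[0,0,0],"turn":0,"grip":0}]'
python3 -m jog '[{"slide":[0,0,0],"turn":0,"grip":0},{"slide":[0,0,0],"turn":0,"grip":0}]'
python3 ptr.py
```

```text
t: 22.8
position: [0.5467, 0.2191, 0.0615]
tcp_rot: [0.001, 0.644, 0.765, 0.001]
wrist_force: [9.4, 4.4, -6.7]
width: 0.0177
gripper_force: 30.0
t: 23.0
position: [0.5473, 0.2192, 0.0615]
tcp_rot: [0.001, 0.644, 0.765, 0.002]
wrist_force: [10.5, 4.7, -4.9]
width: 0.0178
gripper_force: 30.0
phi 99.85 tilt [ 0.0034  0.0012 -1.    ] slide units [0.07 1.86 0.06] turn units -0.02 w 0.0178 F [10.5  4.7 -4.9] t 23.0
top red (19, np.float64(0.567), np.float64(0.5674)) yel (26, np.float64(0.5776), np.float64(0.5782)) pointer [(0.5792, 0.66)] red_mark [(0.5679, 0.58)] 
side red (13, np.float64(0.565), np.float64(0.5646)) yel (3, np.float64(0.5744), np.float64(0.5746)) pointer [(0.5784, 0.82)] red_mark [(0.5684, 0.36)] 
wrist red (282, np.float64(0.5654), np.float64(0.5653)) yel (208, np.float64(0.5752), np.float64(0.5755)) pointer [(0.5807, 0.85)] red_mark [(0.5622, 0.71)]
```

```bash
python3 -m jog '[{"slide":[0,-0.17,0],"turn":0,"grip":0},{"slide":[0,-0.18,0],"turn":0,"grip":0},{"slide":[0,0,0],"turn":0,"grip":0},{"slide":[0,0,0],"turn":0,"grip":0},{"slide":[0,0,0],"turn":0,"grip":0}]'
python3 ptr.py
python3 -c "
from h import *
c=optics.read_camera('wrist'); cv2.imwrite('pics/w7.png',c['pixels'])
c=optics.read_camera('top'); cv2.imwrite('pics/t7.png',c['pixels'])"
```

```text
t: 23.95
position: [0.5371, 0.2176, 0.0615]
tcp_rot: [0.001, 0.644, 0.765, 0.002]
wrist_force: [10.4, 4.7, -6.6]
width: 0.018
gripper_force: 30.0
phi 99.85 tilt [ 0.0038  0.0014 -1.    ] slide units [0.07 2.21 0.06] turn units -0.02 w 0.018 F [10.4  4.7 -6.6] t 23.95
top red (10, np.float64(0.5669), np.float64(0.5668)) yel (22, np.float64(0.5672), np.float64(0.5673)) pointer [(0.5671, 0.51)] red_mark [] 
side red None yel None pointer [(0.5667, 0.91)] red_mark [] 
wrist red (39, np.float64(0.5664), np.float64(0.5652)) yel (213, np.float64(0.565), np.float64(0.5652)) pointer [(0.5706, 0.8)] red_mark [(0.5609, 0.45)]
```

View pics/w7.png

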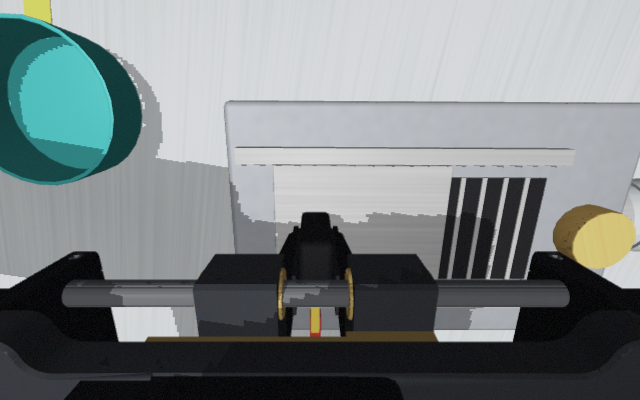

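View pics/t7.png

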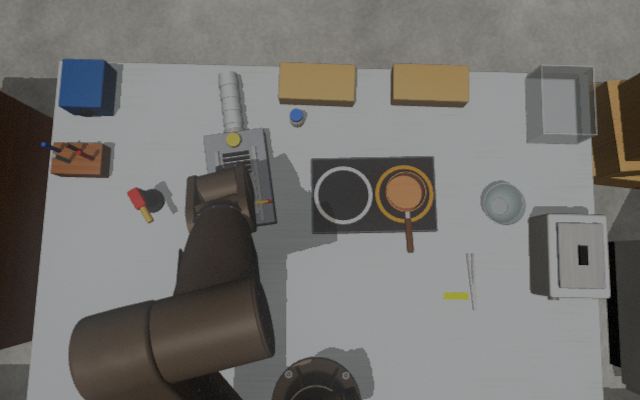

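The pointer is in line with the mark: in the wrist view yellow and red are collinear at (315,325), and in the top view at (262,202). The pan is inside the orange ring at (405,194), and nothing else has moved. The shutter is held with a 30 N grip, so I'll hand in.

```bash
python3 -c "
from h import *; print(ctrl.finish_job())"
```

```text
the job is handed in; nothing more can be done
None
```

Job handed in at about 24 s: the pan stands inside the orange ring, about 4 mm off centre, and the robot is still holding the shutter with its pointer level with the red mark, to within about 1–2 mm by the cameras.

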